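# Set a guest's place for a scent-blending class

### The job

Set the steel tray for the next guest: stand the open, wide-necked amber bottle in the middle of the tray's back left quarter and the beaker level with it to its right, in the middle of the back right quarter, lay the spoon in front of them along the middle of the tray's front half, centred and parallel to its long sides, and set the funnel upright in the mouth of the amber bottle. Put the loose capped bottle in the wooden rack, between the two that stand there. Left and back are as seen from the robot; set the glass down gently, knock nothing over, and leave the cup and the other two bottles where they are.

Things in the scene. Friction and masses are not known exactly. Their poses are not given: they have to be found in the camera images.
- tray: Fixed shallow steel tray, 190 mm front to back (x) by 270 mm (y), 3 mm walls, rim 21 mm high, floor 3 mm above the table. Origin under its centre at table height; x points to its back (away from the robot, within 12 degrees), y to its left. Quarter middles: 45 mm back, 66 mm left or right of centre; spoon's place: 45 mm in front of centre. Left or right of the rack, the board opposite.
- rack: Fixed wooden rack, 176 mm long (its x, pointing away from the robot within 9 degrees), 60 mm wide; three compartments in a row along x, centres 57 mm apart, each about 50 by 48 mm inside; floor 6 mm above the table, outer walls 28 mm, partitions 25 mm high. Origin under the centre of the middle, empty compartment, at table height. The end compartments hold capped bottles.
- bottle_mid (a point): Open amber glass bottle (wide neck, no cap, plain label) standing on the plywood board, which is 8 mm thick: body 46 mm in diameter up to 55 mm, 80 mm high in all, neck 28 mm outside, mouth 22 mm inside; 60 to 130 g. The point is on its axis half-way up, 40 mm above its underside; z is up along its axis.
- beaker_mid (a point): Clear glass beaker with a small spout, 46 mm in diameter, 60 mm high, wall 3 mm; 40 to 85 g. Stands on the board. The point is on its axis half-way up, 30 mm above its underside.
- funnel_mid (a point): Steel funnel, 60 mm high: on top an upright collar 50 mm in diameter, 14 mm high (grip it there, 23 mm above the point), then a 45 degree cone and a stem 28 mm long, 13 to 9 mm thick. It hangs stem down in the white cup. The point is on its axis, 30 mm above the stem's tip; z up. Seated, its cone rests on the bottle's rim and the point is 38 mm above the bottle's point.
- spoon_mid (a point): Steel mixing spoon lying flat on the board, 140 mm long; handle a bar 9 mm wide and 6 mm thick, round bowl 24 mm wide at one end. The point is in the handle midway along the spoon, 3 mm above its underside; x runs along the spoon towards the bowl.
- vial_mid (a point): The loose small amber bottle with a black screw cap, standing on the board: 32 mm in diameter up to 48 mm, cap 23 mm in diameter and 22 mm high, 76 mm high in all; 40 to 85 g. The point is on its axis half-way up, 38 mm above its underside.
- near_vial_mid (a point): A capped amber bottle like the loose one, standing in the rack's compartment nearest the robot; leave it. The point is on its axis, 38 mm above its underside.
- far_vial_mid (a point): A capped amber bottle like the loose one, standing in the rack's compartment farthest from the robot; leave it. The point is on its axis, 38 mm above its underside.
- cup: White stoneware cup without handle, 40 mm in diameter, 50 mm high, in which the funnel hangs; loose, 220 g; it stays where it is. Origin under its centre.
Mind the look-alikes: they are no part of the job. What is shaped like the part that bears vial_mid but pink is not meant.

How it is judged:
At the end, for the whole second after the job is handed in: Bottle and beaker upright on the tray within 15 mm (x, y) of their spots; spoon flat, 15 mm front-back, 25 mm sideways, 14 deg; funnel down in the bottle's mouth, 8 mm, 11 deg; loose capped bottle upright in the middle compartment; rack bottles within 20 mm, cup 30 mm; all released, at rest (x of bottle_mid in the frame of tray between 0.03 and 0.06 m and y of bottle_mid in the frame of tray between 0.051 and 0.081 m and z of bottle_mid in the frame of tray between 0.037 and 0.049 m and angle between each of bottle_mid, beaker_mid, vial_mid, cup's own z axis and vertical below 0.1 rad and linear speed of each of bottle, beaker, spoon, funnel, vial below 0.02 m/s and angular speed of each of bottle, beaker, spoon, funnel, vial below 0.3 rad/s and x of beaker_mid in the frame of tray between 0.03 and 0.06 m and y of beaker_mid in the frame of tray between -0.081 and -0.051 m and z of beaker_mid in the frame of tray between 0.027 and 0.039 m and x of spoon_mid in the frame of tray between -0.06 and -0.03 m and y of spoon_mid in the frame of tray between -0.025 and 0.025 m and z of spoon_mid in the frame of tray between 0 and 0.012 m and angle between the x axis of spoon_mid and the y axis of tray, either way round below 0.25 rad and horizontal distance between funnel_mid and bottle_mid below 0.008 m and angle between funnel_mid's own z axis and vertical below 0.2 rad and z of funnel_mid in the frame of bottle_mid between 0.032 and 0.044 m and x of vial_mid in the frame of rack between -0.012 and 0.012 m and y of vial_mid in the frame of rack between -0.012 and 0.012 m and z of vial_mid in the frame of rack between 0.038 and 0.05 m and distance of each of near_vial_mid, far_vial_mid from where it was at the start of the episode below 0.02 m and distance of cup from where it was at the start of the episode below 0.03 m); the robot touches nothing.
It fails at once if a glass (amber bottle, beaker or capped bottle) or the cup is knocked over (leans more than 40 degrees) (angle between any of bottle_mid, beaker_mid, vial_mid, near_vial_mid, far_vial_mid, cup's own z axis and vertical above 0.7 rad).
It fails at once if a glass is dropped: it moves faster than 0.6 m/s with no finger on it (a fall of about 2 cm) ((linear speed of bottle above 0.6 m/s and contact force between bottle and the fingers below 0.01 N) or (linear speed of beaker above 0.6 m/s and contact force between beaker and the fingers below 0.01 N) or (linear speed of vial above 0.6 m/s and contact force between vial and the fingers below 0.01 N)).
It fails at once if one of the two capped bottles that stand in the rack is moved more than 25 mm (distance of any of near_vial_mid, far_vial_mid from where it was at the start of the episode above 0.025 m).
It fails at once if the cup is moved more than 40 mm (distance of cup from where it was at the start of the episode above 0.04 m).
It also fails if it takes over 136 s, if anything falls off the work surface, if the arm or the gripper's body presses on something with over 40 N, if the wrist force passes 120 N, or if a joint passes its speed limit or range.

### The arm

A 6-joint arm with a two-finger parallel gripper is mounted at the origin on the work surface. World frame = base frame: x ahead of the robot, y to its left, z up, the work surface at z = 0. Lengths are in m, angles in rad, forces in N, time in s.
With the tool pointing down it reaches from about 0.35 to 0.875 m from the base axis. Payload 4.2 kg.
Tool frame: the origin (TCP) lies at the centre of the arm's flange, where the gripper is bolted on; the fingertips stand 173 mm ahead of it and the grasp point (between the pads) lies ahead of it (arm.grip_depth is the z of the grasp point in the tool frame, in m); z points along the fingers, y is the line along which they close (so a half turn about z gives the same grasp; the last joint's range is limited). The gripper opens to 85 mm and grips with 20 to 120 N. Pads are 22 mm wide; open, the fingers measure 114 mm over their backs; the gripper's body (76 mm by 85 mm) begins 54 mm behind the grasp point. The pads swing forward as they close: fully open they stand 13 mm farther back than shut.
Start: joints at [-1.057, 0.385, 0.008, 0, -1.194, -0.259], TCP at [0.158, -0.605, 0.405] pointing down, gripper open.
Joint ranges: [-3.14, 3.14], [-1.21, 2.06], [-1.07, 1.41], [-3.16, 2.05], [-2.99, -0.16], [-3.1, 3.1]. Speed limits (rad/s): [2.79, 2.79, 3.14, 3.14, 3.14, 3.14].

### API

Orientations are given as a unit quaternion [x, y, z, w].
In Python, from workcell import telemetry, eyes, arm gives the robot as it stands.
- The arm moves only by the shell command python3 -m handwheel 'ROWS' [FORCE]. ROWS is JSON, a list that holds one entry, the list of rows, each a list of 7 numbers: the shift along the tool's x, y, z in mm, then the turn, a rotation vector about the tool's x, y, z in rad, then the closure, from -1 (fully open) to 1 (shut). In form: [[[tx, ty, tz, rx, ry, rz, hand], ...]]. A call has 1 to 8 rows; each row shifts and turns the commanded pose from where the row before left it, along the tool's axes as they then stand; what a row does not reach is not made up. A row lasts 1/8 s, in which the tool goes at most 62.5 mm and 10.7 degrees, less where a joint would pass 70% of its speed; a pose out of reach is approached as far as the arm can. A call is refused whole if a number of a shift passes 62.5 or a number of a turn 0.188, either way. A call with a gripper value outside its range is refused whole. The fingers move at their own pace and stop on an object; FORCE is the grip in N (left out, the last holds). Time passes only in rows, so rows that do not move let the fingers close. It gives the time, the measured TCP pose, the force, the opening and the grip force at its end, in the units of the state.
- telemetry.get_state(): the state, without advancing time (a new reading comes with each control period).
- eyes.read_camera(name): name is "side" or "top" or "wrist"; returns the picture (400x640x3 uint8, red, green, blue); there is no depth.
- eyes.camera_info(name): a dict with "fov_y" (degrees; the focal length in pixels is half the picture's height over the tangent of half this angle, whatever the lens; pixels are square), "cx", "cy" (the principal point, pixels), "R" (3x3) and "t" (3): a world point X has camera coordinates R X + t; the wrist camera has in their place "tool_from_camera" (4x4, takes a point from camera to tool coordinates, whose origin is the TCP and whose axes are the flange's). Camera axes: x right, y down, z forward; pixel columns grow to the right and rows downward; lengths in m; the calibration is good to about 2 mm. A picture is of the moment at which its call begins: read the wrist's pose just before it. camera_info takes no time and is no camera call.
- arm.close_job(): hands the job in; it is judged then, once.
The state is a dict: "time": time; "joints": joint angles; "joint_vel": joint speeds; "joint_torque": joint torques, N m; "position": TCP position; "tcp_rot": TCP orientation; "force": force on the tool from outside, world axes, zero at the start; "ft_torque": the same for the moment, N m; "grip_width": finger opening in m; "gripper_force": force on a finger pad.
Only numpy, scipy, OpenCV 4.12 (cv2) and the standard library are available. Lean on these libraries where they do the work, as an engineer would, in place of code of your own. Each camera call takes 0.05 s, during which the arm holds its last target. There are 200 camera calls.

## Working session

There is one attempt and no reset: what is moved stays moved. The work goes in short steps, Python scripts to look and compute and a shell command to move; the robot and the scene stay as the last step left them, time stands still between calls to the robot, and variables do not carry over. Pictures are saved under pics/ and viewed, at most 16 in all, crops included, and the job is handed in when it is done.

```bash
mkdir -p pics; ls; python3 - <<'E'
from workcell import telemetry, eyes, arm
import cv2,json
s=telemetry.get_state(); print(s, arm.grip_depth)
for n in ["side","top","wrist"]:
    im=eyes.read_camera(n); cv2.imwrite(f"pics/{n}0.png",im[:,:,::-1]); print(n,eyes.camera_info(n))
E
```

```text
pics
{'time': 0.0, 'joints': array([-1.05740549e+00,  3.85519975e-01,  6.62677423e-03, -5.09946273e-04,
       -1.19403960e+00, -2.58597196e-01]), 'joint_vel': array([ 8.33558414e-04, -8.94614061e-05,  1.93250335e-03, -2.17240175e-03,
       -2.53209751e-04, -7.66141094e-04]), 'joint_torque': array([ 4.41850170e-04, -3.92289054e+01,  1.88400435e+01,  4.18598503e+00,
       -4.63042918e-03, -9.10899132e-06]), 'position': array([ 0.15750355, -0.60460084,  0.40364202]), 'tcp_rot': array([-1.26959120e-01,  9.91907347e-01,  1.07886297e-03, -1.82616982e-04]), 'force': array([0.29597163, 0.24803021, 0.09602791]), 'ft_torque': array([ 0.03505312, -0.05350443, -0.0553127 ]), 'gripper_force': 0.0, 'grip_width': 0.08557018065807967} 0.1547
side {'fov_y': 47.64394602807583, 'cx': 319.3167108863609, 'cy': 200.5213916691786, 'R': array([[-0.91057786, -0.4131811 ,  0.01137315],
       [-0.24337695,  0.51371363, -0.82271865],
       [ 0.33408925, -0.75191734, -0.56833501]]), 't': array([0.42613949, 0.18144218, 0.98275001])}
top {'fov_y': 50.50143743435589, 'cx': 314.93612693542326, 'cy': 195.79658642102524, 'R': array([[ 0.01445398, -0.99989482,  0.00119453],
       [-0.98093452, -0.01441143, -0.19380343],
       [ 0.19380026,  0.00162947, -0.98103965]]), 't': array([-0.01840716,  0.49327159,  1.0032185 ])}
wrist {'fov_y': 68.51000351331255, 'cx': 319.08814137347736, 'cy': 200.03375712721834, 'tool_from_camera': array([[ 1.12648469e-03, -9.58704464e-01, -2.84401972e-01,
         7.08201012e-02],
       [ 9.99998590e-01,  1.43426063e-03, -8.73935478e-04,
         6.58619507e-04],
       [ 1.24575240e-03, -2.84400586e-01,  9.58704727e-01,
         3.05448979e-02],
       [ 0.00000000e+00,  0.00000000e+00,  0.00000000e+00,
         1.00000000e+00]])}
```

View pics/top0.png

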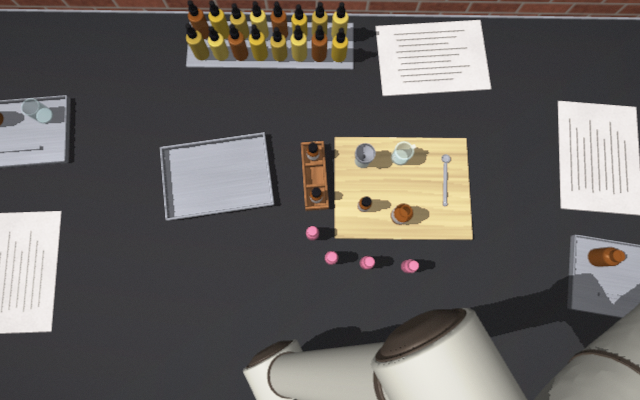

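View pics/side0.png

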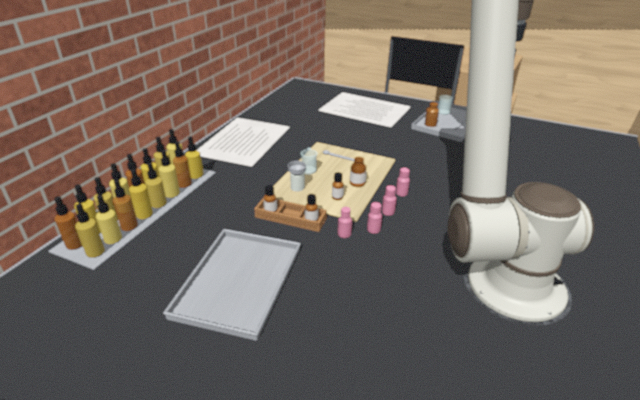

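The top view shows the tray centred near (217,176), the rack near (315,175) and the board at (335..470, 138..240). On the board are the funnel in its cup (365,155), beaker (402,152), spoon (446,180), loose vial (365,204) and amber bottle (402,213).

Look-alikes:
- **Loose vial:** four pink bottles at (312,233), (331,258), (368,263) and (411,266), and the rack bottles at (313,152) and (316,195). My choice is the amber one at (365,204).
- **Amber bottle:** another lies or stands at (605,257), and a second set sits on the left tray at (0,118). My choice is (402,213).

Next is one close crop to check these.

```bash
cat > h.py <<'E'
import numpy as np, cv2
from workcell import telemetry, eyes, arm
from scipy.spatial.transform import Rotation as Ro
def cam(n, s=None):
    i=eyes.camera_info(n); f=200/np.tan(np.radians(i["fov_y"]/2))
    K=np.array([[f,0,i["cx"]],[0,f,i["cy"]],[0,0,1]])
    if n=="wrist":
        T=np.eye(4); T[:3,:3]=Ro.from_quat(s["tcp_rot"]).as_matrix(); T[:3,3]=s["position"]
        C=np.linalg.inv(T@i["tool_from_camera"]); return K,C[:3,:3],C[:3,3]
    return K,np.array(i["R"]),np.array(i["t"])
def onz(c,px,z):
    K,R,t=c; d=R.T@np.linalg.inv(K)@np.array([px[0],px[1],1.]); o=-R.T@t
    return o+d*(z-o[2])/d[2]
def proj(c,X):
    K,R,t=c; p=K@(R@np.asarray(X,float)+t); return p[:2]/p[2]
E
python3 - <<'E'
import cv2
im=cv2.imread("pics/top0.png")
a=cv2.resize(im[125:250,295:485],None,fx=4,fy=4,interpolation=cv2.INTER_CUBIC); cv2.imwrite("pics/topz.png",a)
from h import *
c=cam("top")
for n,p,z in [("tray tl",(161,147),.021),("tr",(265,134),.021),("br",(273,206),.021),("bl",(170,219),.021),("rack tl",(302,143),.028),("rack tr",(326,142),.028),("rack br",(329,207),.028),("rack bl",(306,208),.028),("bot mouth",(402,212),.088),("vialcap",(365,203),.084),("beaker",(403,149),.068)]:
    print(n,onz(c,p,z).round(3))
E
```

```text
tray tl [0.622 0.391 0.021]
tr [0.662 0.122 0.021]
br [0.471 0.095 0.021]
bl [0.434 0.353 0.021]
rack tl [0.636 0.024 0.028]
rack tr [ 0.64  -0.038  0.028]
rack br [ 0.469 -0.047  0.028]
rack bl [0.466 0.011 0.028]
bot mouth [ 0.45  -0.218  0.088]
vialcap [ 0.471 -0.131  0.084]
beaker [ 0.611 -0.229  0.068]
```

View pics/topz.png

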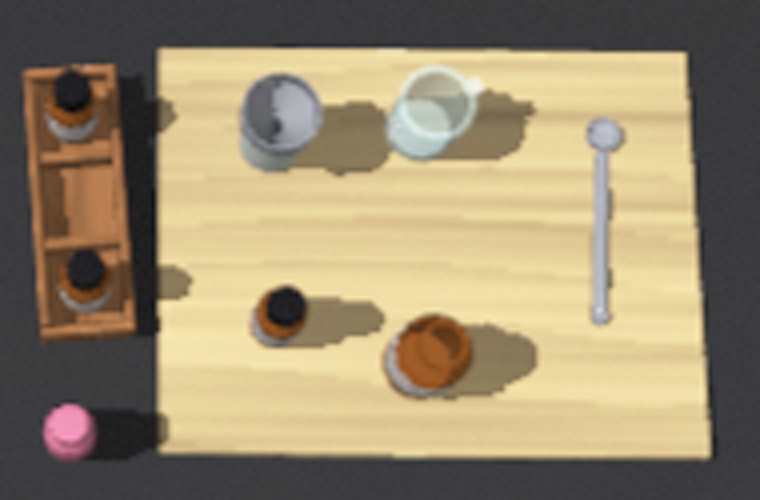

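The crop confirms it: the loose amber vial has a black cap at about (366,201). The wide-neck bottle's mouth is near (405,211), the beaker rim (404,151), the funnel rim (366,153), and the spoon runs from (446,158) to (445,204). The derived tray (270 by 190 mm) and rack sizes match the description. I'll move above the board for a close look.

```bash
python3 -m handwheel '[[[0,0,-23,0,0,0.1275,-1],[0,0,-23,0,0,0.1275,-1],[-32,45,0,0,0,0,-1],[-32,45,0,0,0,0,-1],[-32,45,0,0,0,0,-1],[-32,45,0,0,0,0,-1],[-32,45,0,0,0,0,-1],[-32,45,0,0,0,0,-1]]]' 40
python3 -m handwheel '[[[-32,45,0,0,0,0,-1],[-32,45,0,0,0,0,-1],[-32,45,0,0,0,0,-1],[-32,45,0,0,0,0,-1],[0,0,0,0,0,0,-1],[0,0,0,0,0,0,-1]]]'
python3 - <<'E'
from h import *
s=telemetry.get_state(); im=eyes.read_camera("wrist"); cv2.imwrite("pics/w1.png",im[:,:,::-1]); np.savez("w1.npz",position=s["position"],tcp_rot=s["tcp_rot"])
R=Ro.from_quat(s["tcp_rot"]).as_matrix(); print(s["position"],R.round(3),s["joints"])
E
```

```text
time: 1.15
position: [0.3502, -0.3332, 0.4506]
tcp_rot: [0.0, 1.0, 0.0, 0.0]
force: [0.9, -0.1, -0.4]
grip_width: 0.0855
gripper_force: 0.0
time: 1.9
position: [0.4775, -0.1547, 0.4504]
tcp_rot: [-0.0, 1.0, 0.0, -0.001]
force: [-0.2, -0.7, 0.5]
grip_width: 0.0854
gripper_force: 0.0
[ 0.47749737 -0.15473935  0.45036404] [[-1.    -0.    -0.001]
 [-0.     1.     0.   ]
 [ 0.001  0.    -1.   ]] [ 1.05973351e-02  1.41961845e-01 -2.09318402e-01 -7.91252730e-05
 -1.22057772e+00 -1.58101117e+00]
```

View pics/w1.png

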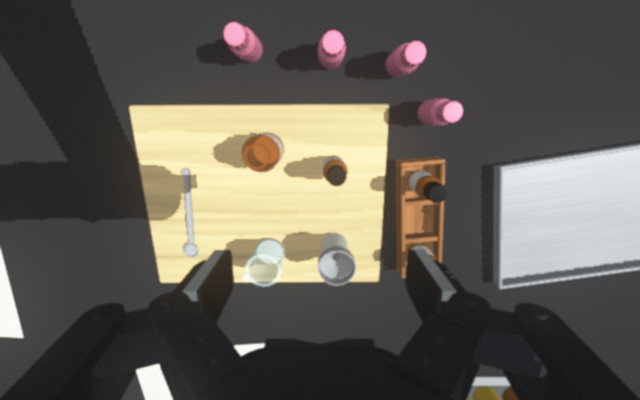

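The wrist view shows the bottle mouth (261,153), vial cap (335,174), beaker rim (265,268) and funnel rim (338,264). The spoon bowl is at (191,250) with the handle end at (186,172), and the rack spans (397..445, 160..275).

```bash
python3 - <<'E'
from h import *
s=np.load("w1.npz"); w=cam("wrist",s); t=cam("top")
for n,pw,pt,z in [("bottle",(261,153),(405,211.3),.088),("vial",(336,175),(366.3,201.3),.084),("beaker",(265,268),(404.3,150.8),.068),("funnel",(338,264),(365.8,153.3),.08),("bowl",(191,250),(446,158.5),.012),("hend",(186,172),(445,204.5),.012)]:
    a=t[0]@np.c_[t[1],t[2]]; b=w[0]@np.c_[w[1],w[2]]
    X=cv2.triangulatePoints(a,b,np.array(pt,float),np.array(pw,float)).ravel(); X=X[:3]/X[3]
    print(n,onz(w,pw,z).round(4),onz(t,pt,z).round(4),X.round(4))
for p,z in [((397,160),.028),((445,160),.028),((439,203),.025),((400,204),.025),((405,238),.025),((437,237),.025)]: print(onz(w,p,z).round(4))
im=cv2.imread("pics/w1.png"); cv2.imwrite("pics/w1z.png",cv2.resize(im[120:290,160:460],None,fx=2.66,fy=2.66,interpolation=cv2.INTER_CUBIC))
E
```

```text
bottle [ 0.4495 -0.2194  0.088 ] [ 0.4514 -0.225   0.088 ] [ 0.4343 -0.2006  0.1963]
vial [ 0.4754 -0.1343  0.084 ] [ 0.4748 -0.1341  0.084 ] [ 0.4752 -0.1343  0.0831]
beaker [ 0.6058 -0.2264  0.068 ] [ 0.6068 -0.2316  0.068 ] [ 0.6073 -0.2304  0.0659]
funnel [ 0.593  -0.1295  0.08  ] [ 0.5953 -0.1345  0.08  ] [ 0.5924 -0.1325  0.0857]
bowl [ 0.607  -0.3494  0.012 ] [ 0.605  -0.3522  0.012 ] [ 0.6063 -0.3519  0.0101]
hend [ 0.4862 -0.3416  0.012 ] [ 0.4829 -0.3441  0.012 ] [ 0.487  -0.3492 -0.0045]
[ 0.4663 -0.0499  0.028 ]
[0.4662 0.0143 0.028 ]
[0.5273 0.0146 0.025 ]
[ 0.5289 -0.0401  0.025 ]
[ 0.5807 -0.0287  0.025 ]
[0.5791 0.0177 0.025 ]
```

View pics/w1z.png

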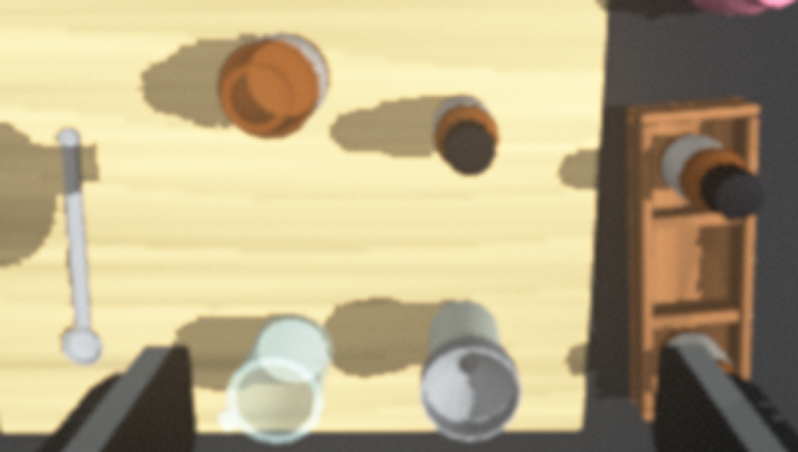

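```bash
python3 -m handwheel '[[[14,-33.4,0,0,0,0,-1],[13.5,-33.4,40,0,0,0,-1],[0,0,50,0,0,0,-1],[0,0,50,0,0,0,-1],[0,0,50,0,0,0,-1],[0,0,35,0,0,0,-1],[0,0,25,0,0,0,-1],[0,0,0,0,0,0,-1]]]' 40
python3 -m handwheel '[[[0,0,0,0,0,0,1],[0,0,0,0,0,0,1],[0,0,0,0,0,0,1],[0,0,0,0,0,0,1],[0,0,0,0,0,0,1],[0,0,0,0,0,0,1],[0,0,0,0,0,0,1]]]' 40
```

```text
time: 2.95
position: [0.4488, -0.2226, 0.1993]
tcp_rot: [0.001, 1.0, 0.0, -0.002]
force: [1.0, 0.2, 0.5]
grip_width: 0.0857
gripper_force: 0.0
time: 3.82
position: [0.4507, -0.222, 0.2024]
tcp_rot: [-0.0, 1.0, -0.001, 0.002]
force: [-0.7, -2.1, 6.5]
grip_width: 0.0449
gripper_force: 40.7
```

```bash
python3 -m handwheel '[[[0,0,-15,0,0,0,1],[0,0,-50,0,0,0,1],[0,0,-50,0,0,0,1],[0,0,-50,0,0,0,1],[0,45,-35,0,0,0,1],[0,50,0,0,0,0,1],[0,50,0,0,0,0,1],[0,50,0,0,0,0,1]]]'
python3 -m handwheel '[[[0,50,0,0,0,0,1],[0,50,0,0,0,0,1],[0,50,0,0,0,0,1],[0,50,0,0,0,0,1],[0,50,0,0,0,0,1],[0,0,0,0,0,0,1],[0,0,0,0,0,0,1]]]'
python3 - <<'E'
from h import *
s=telemetry.get_state(); im=eyes.read_camera("wrist"); cv2.imwrite("pics/w2.png",im[:,:,::-1]); np.savez("w2.npz",position=s["position"],tcp_rot=s["tcp_rot"])
print(s["grip_width"],s["position"])
E
```

```text
time: 4.82
position: [0.4493, -0.0252, 0.401]
tcp_rot: [0.0, 1.0, 0.0, 0.0]
force: [1.0, 0.1, -2.1]
grip_width: 0.0455
gripper_force: 41.5
time: 5.7
position: [0.4497, 0.2232, 0.4005]
tcp_rot: [-0.0, 1.0, -0.0, -0.001]
force: [0.8, 0.4, -1.1]
grip_width: 0.0452
gripper_force: 41.6
0.04523970877250478 [0.44971146 0.22315841 0.40046715]
```

View pics/w2.png

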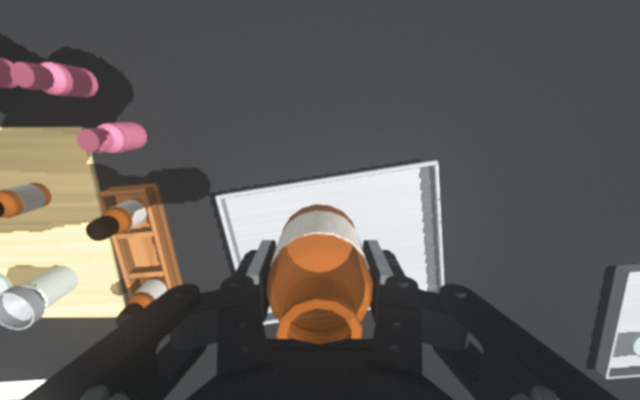

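The bottle is held upright. The tray's front rim corners are at (217,196) and (437,161), and the rack's middle compartment is near (140,250).

```bash
cat > tray.py <<'E'
from h import *
s=np.load("w2.npz"); w=cam("wrist",s); t=cam("top")
a=onz(w,(217,196),.021)[:2]; b=onz(w,(437,161),.021)[:2]
d=(b-a); L=np.linalg.norm(d); d/=L; x=np.array([d[1],-d[0]]); cw=(a+b)/2+.095*x
print("wrist",a.round(4),b.round(4),L.round(4),"yaw",np.arctan2(x[1],x[0]).round(4),cw.round(4))
P=[onz(t,p,.021)[:2] for p in [(161,147),(265,134),(273,206),(170,219)]]
c=np.mean(P,axis=0); print("top",c.round(4))
for p in [(103,188),(157,184),(116,236),(154,231),(124,275),(165,268)]: print(onz(w,p,.028 if p[1]<190 else .025).round(4))
E
python3 tray.py
```

```text
wrist [0.4769 0.0977] [0.4331 0.3642] 0.2701 yaw 0.1628 [0.5488 0.2463]
top [0.5474 0.2402]
[ 0.4652 -0.0358  0.028 ]
[0.4602 0.0298 0.028 ]
[ 0.5289 -0.0346  0.025 ]
[0.522  0.0149 0.025 ]
[ 0.5849 -0.0349  0.025 ]
[0.5744 0.021  0.025 ]
```

```bash
python3 -m handwheel '[[[-44,31.2,0,0,0,0,1],[-44,31.2,0,0,0,0,1],[-44,31.2,30,0,0,0,1],[0,0,50,0,0,0,1],[0,0,50,0,0,0,1],[0,0,40,0,0,0,1],[0,0,15,0,0,0,1],[0,0,0,0,0,0,1]]]'
python3 -m handwheel '[[[0,0,5,0,0,0,1],[0,0,5,0,0,0,1],[0,0,4,0,0,0,1],[0,0,0,0,0,0,1],[0,0,0,0,0,0,1]]]'
```

```text
time: 6.75
position: [0.5826, 0.3162, 0.2156]
tcp_rot: [0.0, 1.0, -0.0, -0.0]
force: [0.3, 0.3, -0.7]
grip_width: 0.0453
gripper_force: 41.6
time: 7.38
position: [0.5823, 0.317, 0.2019]
tcp_rot: [0.0, 1.0, 0.0, 0.0]
force: [-0.0, -0.2, -1.4]
grip_width: 0.0453
gripper_force: 41.6
```

```bash
python3 -m handwheel '[[[0,0,1.5,0,0,0,1],[0,0,1,0,0,0,1],[0,0,1,0,0,0,1],[0,0,0,0,0,0,1]]]'
```

```text
time: 7.88
position: [0.5822, 0.3169, 0.198]
tcp_rot: [0.0, 1.0, -0.0, -0.0]
force: [-0.6, -1.0, -2.0]
grip_width: 0.0451
gripper_force: 41.6
```

```bash
python3 -m handwheel '[[[0,0,1,0,0,0,1],[0,0,0,0,0,0,1],[0,0,0,0,0,0,1]]]'
python3 -m handwheel '[[[0,0,1,0,0,0,1],[0,0,0,0,0,0,1],[0,0,0,0,0,0,1]]]'
```

```text
time: 8.25
position: [0.5823, 0.317, 0.1975]
tcp_rot: [0.0, 1.0, 0.0, 0.0]
force: [-1.2, -0.3, 2.7]
grip_width: 0.0453
gripper_force: 41.8
time: 8.62
position: [0.5822, 0.317, 0.1975]
tcp_rot: [-0.0, 1.0, 0.0, 0.0]
force: [-3.4, -0.6, 6.3]
grip_width: 0.0452
gripper_force: 42.4
```

```bash
python3 -m handwheel '[[[0,0,0,0,0,0,-0.6],[0,0,0,0,0,0,-0.6],[0,0,0,0,0,0,-0.6],[0,0,-15,0,0,0,-0.6],[0,0,-50,0,0,0,-0.6],[0,0,-60,0,0,0,-0.6],[0,-45,-30,0,0,0,-1],[0,-55,0,0,0,0,-1]]]'
python3 -m handwheel '[[[0,-55,0,0,0,0,-1],[0,-55,0,0,0,0,-1],[0,-55,0,0,0,0,-1],[0,-55,0,0,0,0,-1],[5,-50,0,0,0,0,-1],[5,-45,0,0,0,0,-1],[0,0,0,0,0,0,-1],[0,0,0,0,0,0,-1]]]'
python3 - <<'E'
from h import *
s=telemetry.get_state(); im=eyes.read_camera("wrist"); cv2.imwrite("pics/w3.png",im[:,:,::-1]); np.savez("w3.npz",position=s["position"],tcp_rot=s["tcp_rot"])
print(s["position"]); t=eyes.read_camera("top"); cv2.imwrite("pics/t3.png",t[:,:,::-1])
E
```

```text
time: 9.62
position: [0.5826, 0.2169, 0.3562]
tcp_rot: [-0.001, 1.0, 0.002, 0.004]
force: [1.5, -0.1, -0.3]
grip_width: 0.0849
gripper_force: 0.0
time: 10.62
position: [0.5721, -0.098, 0.352]
tcp_rot: [0.0, 1.0, 0.0, 0.001]
force: [1.1, 1.0, -0.2]
grip_width: 0.0853
gripper_force: 0.0
[ 0.572146   -0.09797676  0.35200029]
```

View pics/w3.png

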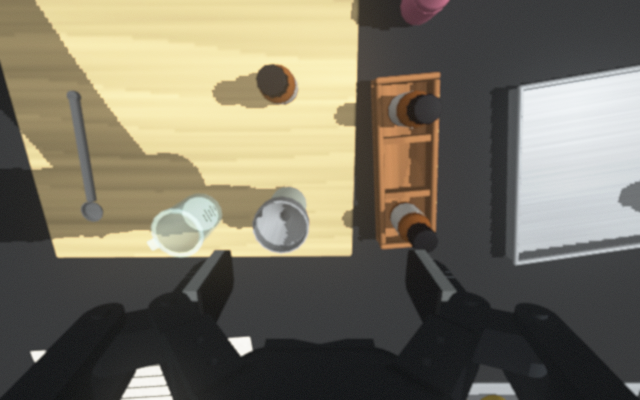

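The funnel rim is at (281,224) and the beaker rim at (178,232). The vial cap is at (272,79). The spoon runs from bowl (92,211) to handle end (74,97). The rack corners are (377,82), (440,74), (435,243) and (383,248).

```bash
python3 - <<'E'
from h import *
w=cam("wrist",np.load("w3.npz"))
for n,p,z in [("funnel",(281,224),.08),("beaker",(178,232),.068),("vial",(272,79),.084),("bowl",(92,211),.012),("hend",(74,97),.012),("r1",(377,82),.028),("r2",(440,74),.028),("r3",(435,243),.028),("r4",(383,248),.028),("p",(380,137),.025),("p",(433,134),.025),("p",(435,190),.025),("p",(385,195),.025)]: print(n,onz(w,p,z).round(4))
g=cv2.cvtColor(cv2.imread("pics/t3.png"),cv2.COLOR_BGR2HSV)
t=cam("top"); m=cv2.inRange(g,(5,130,60),(20,255,255)); m[:,:160]=0;m[:,275:]=0;m[:130]=0;m[225:]=0
ys,xs=np.nonzero(m); print(xs.mean(),ys.mean(),len(xs),onz(t,(xs.mean(),ys.mean()),.06), "expected px mid",proj(t,(.582,.317,.043)),proj(t,(.582,.317,.083)))
E
```

```text
funnel [ 0.5952 -0.1306  0.08  ]
beaker [ 0.6079 -0.2285  0.068 ]
vial [ 0.4771 -0.1326  0.084 ]
bowl [ 0.6064 -0.3498  0.012 ]
hend [ 0.4866 -0.3413  0.012 ]
r1 [ 0.474  -0.0434  0.028 ]
r2 [0.4671 0.0144 0.028 ]
r3 [0.6374 0.0292 0.028 ]
r4 [ 0.6435 -0.0271  0.028 ]
p [ 0.5244 -0.0369  0.025 ]
p [0.5215 0.0152 0.025 ]
p [0.5786 0.0236 0.025 ]
p [ 0.584  -0.0281  0.025 ]
184.6872586872587 158.08880308880308 259 [0.58226044 0.3149969  0.06      ] expected px mid [185.90342113 160.06236565] [181.03125029 155.53185177]
```

```bash
python3 -m handwheel '[[[-12,-17,0,0,0,0,-0.46],[-11.4,-16,0,0,0,0,-0.46],[0,0,40,0,0,0,-0.46],[0,0,40,0,0,0,-0.46],[0,0,30,0,0,0,-0.46],[0,0,13,0,0,0,-0.46],[0,0,0,0,0,0,-0.46],[0,0,0,0,0,0,-0.46]]]' 25
python3 -m handwheel '[[[0,0,0,0,0,0,0.2],[0,0,0,0,0,0,0.2],[0,0,0,0,0,0,1],[0,0,0,0,0,0,1],[0,0,0,0,0,0,1]]]' 25
```

```text
time: 11.72
position: [0.5964, -0.1312, 0.2296]
tcp_rot: [-0.0, 1.0, -0.0, 0.001]
force: [-0.4, -0.1, 1.1]
grip_width: 0.0623
gripper_force: 0.0
time: 12.35
position: [0.5962, -0.1313, 0.2298]
tcp_rot: [-0.0, 1.0, -0.0, 0.002]
force: [-0.0, -1.6, 5.9]
grip_width: 0.0496
gripper_force: 25.9
```

```bash
python3 -m handwheel '[[[0,0,-10,0,0,0,1],[0,0,-20,0,0,0,1],[0,0,-30,0,0,0,1],[0,0,-50,0,0,0,1],[0,0,-50,0,0,0,1],[0,40,0,0,0,0,1],[0,50,0,0,0,0,1],[0,55,0,0,0,0,1]]]'
python3 -m handwheel '[[[0,55,0,0,0,0,1],[0,55,0,0,0,0,1],[0,55,0,0,0,0,1],[5,53,0,0,0,0,1],[5,50,0,0,0,0,1],[4,35,0,0,0,0,1],[0,0,0,0,0,0,1],[0,0,0,0,0,0,1]]]'
python3 - <<'E'
from h import *
s=telemetry.get_state(); im=eyes.read_camera("wrist"); np.savez("w4.npz",position=s["position"],tcp_rot=s["tcp_rot"])
t=eyes.read_camera("side"); t2=eyes.read_camera("top")
print(s["position"],s["grip_width"])
a=cv2.resize(im[150:400,170:470],(600,500)); cv2.imwrite("pics/w4.png",a[:,:,::-1])
cv2.imwrite("pics/t4.png",t2[:,:,::-1])
S=cam("side"); p=proj(S,s["position"]-[0,0,.2]).astype(int); print(p)
x0=max(0,p[0]-100);y0=max(0,p[1]-90); cv2.imwrite("pics/s4.png",cv2.resize(t[y0:y0+150,x0:x0+200],(800,600))[:,:,::-1]); print(x0,y0)
E
```

```text
time: 13.35
position: [0.5949, 0.0151, 0.3882]
tcp_rot: [0.001, 1.0, 0.0, -0.0]
force: [0.1, 0.6, -0.1]
grip_width: 0.0497
gripper_force: 26.1
time: 14.35
position: [0.5813, 0.3167, 0.3878]
tcp_rot: [0.0, 1.0, -0.0, -0.001]
force: [0.2, -0.4, -0.4]
grip_width: 0.0501
gripper_force: 26.1
[0.5813169  0.31670844 0.38783308] 0.05012660735590339
[193 226]
93 136
```

View pics/s4.png

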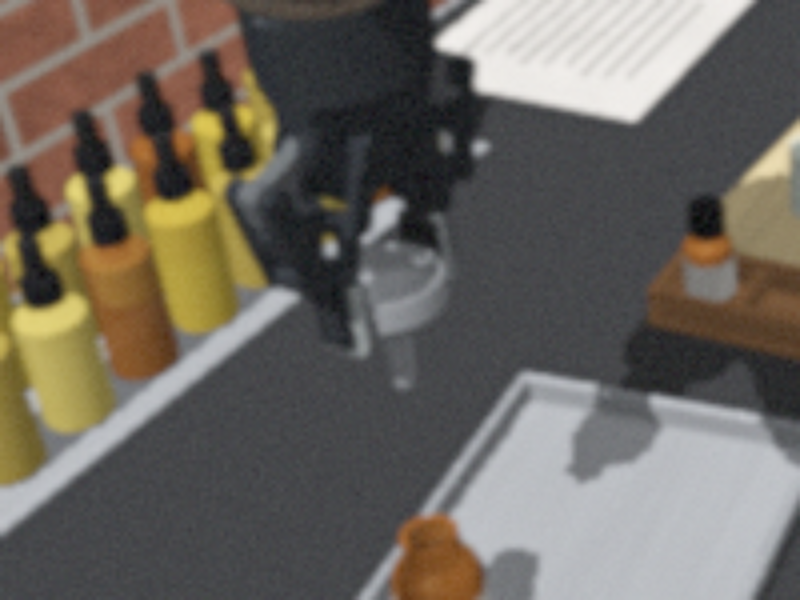

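View pics/w4.png

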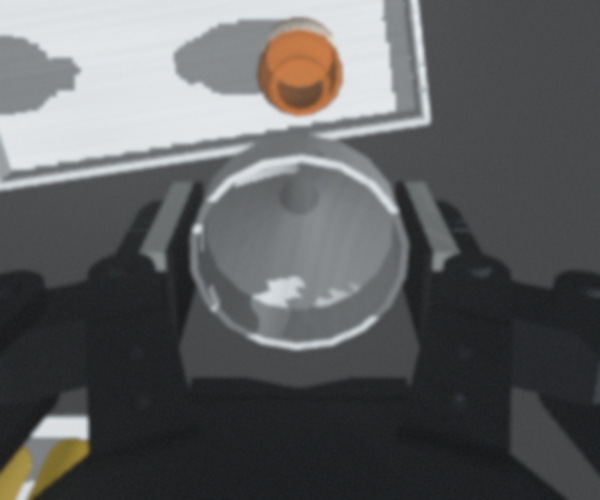

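The side crop shows the funnel hanging stem down between the pads, with its tip near full-image (193,232). The wrist crop shows the funnel rim centred at (300,252) in the crop and the bottle mouth just ahead at about (300,80..92).

```bash
python3 - <<'E'
from h import *
s=np.load("w4.npz");w=cam("wrist",s); S=cam("side")
cr=lambda p:((p-[170,150])*2).round(1)
sc=lambda p:((p-[93,136])*4).round(1)
x,y=.5822,.317
for n,z in [("mouth",.083),("shoulder",.058),("base",.003)]: print(n,cr(proj(w,(x,y,z))),sc(proj(S,(x,y,z))))
for dx in (-.014,.014,-.011,.011): print("mouth edge dx",dx,cr(proj(w,(x+dx,y,.083))))
P=s["position"]
for dz in (.1477,.1547,.1617,.2077): print("funnel axis dz",dz,cr(proj(w,P-[0,0,dz])),sc(proj(S,P-[0,0,dz])))
E
```

```text
mouth [297.6  81.9] [429.7 531. ]
shoulder [297.7  69.8] [436.6 567.9]
base [297.9  48.8] [451. 645.]
mouth edge dx -0.014 [297.6  53.4]
mouth edge dx 0.014 [297.5 109.6]
mouth edge dx -0.011 [297.6  59.6]
mouth edge dx 0.011 [297.5 103.7]
funnel axis dz 0.1477 [294.3 254.8] [382.9 269.6]
funnel axis dz 0.1547 [294.6 239. ] [385.3 282.5]
funnel axis dz 0.1617 [294.8 224.6] [387.6 295.2]
funnel axis dz 0.2077 [295.8 155.4] [402.7 376.1]
```

```bash
python3 -m handwheel '[[[-1,0.3,40,0,0,0,1],[0,0,30,0,0,0,1],[0,0,20,0,0,0,1],[0,0,6,0,0,0,1],[0,0,6,0,0,0,1],[0,0,6,0,0,0,1],[0,0,0,0,0,0,1]]]'
python3 -m handwheel '[[[0,0,4,0,0,0,1],[0,0,4,0,0,0,1],[0,0,3,0,0,0,1],[0,0,0,0,0,0,1]]]'
```

```text
time: 15.38
position: [0.5826, 0.3172, 0.2802]
tcp_rot: [0.0, 1.0, 0.0, -0.0]
force: [-0.0, -0.4, -0.5]
grip_width: 0.0495
gripper_force: 26.1
time: 15.88
position: [0.5826, 0.3172, 0.2688]
tcp_rot: [0.0, 1.0, -0.0, -0.0]
force: [0.3, -0.2, -1.1]
grip_width: 0.0497
gripper_force: 26.1
```

```bash
python3 -m handwheel '[[[0,0,2,0,0,0,1],[0,0,2,0,0,0,1],[0,0,2,0,0,0,1],[0,0,0,0,0,0,1]]]'
python3 -m handwheel '[[[0,0,1,0,0,0,1],[0,0,1,0,0,0,1],[0,0,0,0,0,0,1]]]'
```

```text
time: 16.38
position: [0.5826, 0.3172, 0.263]
tcp_rot: [0.0, 1.0, -0.0, -0.0]
force: [0.0, 0.3, -0.6]
grip_width: 0.0498
gripper_force: 26.1
time: 16.75
position: [0.5826, 0.3172, 0.2611]
tcp_rot: [0.0, 1.0, -0.0, -0.0]
force: [-0.2, 0.3, -1.3]
grip_width: 0.0497
gripper_force: 26.1
```

```bash
python3 -m handwheel '[[[0,0,1,0,0,0,1],[0,0,1,0,0,0,1],[0,0,0,0,0,0,1]]]'
python3 -m handwheel '[[[0,0,1,0,0,0,1],[0,0,1,0,0,0,1],[0,0,0,0,0,0,1]]]'
```

```text
time: 17.12
position: [0.5828, 0.3172, 0.2596]
tcp_rot: [0.0, 1.0, 0.0, 0.0]
force: [0.4, -0.4, 0.9]
grip_width: 0.0497
gripper_force: 26.2
time: 17.5
position: [0.5831, 0.3173, 0.2591]
tcp_rot: [-0.0, 1.0, 0.0, 0.001]
force: [-0.4, -1.1, 6.4]
grip_width: 0.0497
gripper_force: 26.6
```

```bash
python3 -m handwheel '[[[0,0,-1,0,0,0,-0.46],[0,0,0,0,0,0,-0.46],[0,0,0,0,0,0,-0.46],[0,0,-10,0,0,0,-0.46],[0,0,-30,0,0,0,-0.46],[0,0,-40,0,0,0,-0.46],[0,-40,-40,0,0,0,-0.46],[0,-56,0,0,0,0,-0.46]]]'
python3 -m handwheel '[[[-5,-56,0,0,0,0,-0.46],[-5,-56,0,0,0,0,-0.46],[-5,-56,0,0,0,0,-0.46],[-5,-56,0,0,0,0,-0.46],[-5,-56,0,0,0,0,-0.46],[0,-56,0,0,0,0,-0.46],[0,-56,0,0,0,0,-1],[0,-50,0,0,0,0,-1]]]'
python3 - <<'E'
from h import *
s=telemetry.get_state(); im=eyes.read_camera("side"); print(s["position"])
cv2.imwrite("pics/s5.png",cv2.resize(im[120:300,80:320],(800,600))[:,:,::-1])
E
```

```text
time: 18.5
position: [0.5832, 0.2215, 0.3832]
tcp_rot: [-0.001, 1.0, 0.002, 0.004]
force: [0.5, 0.0, -0.2]
grip_width: 0.0625
gripper_force: 0.0
time: 19.5
position: [0.6073, -0.2228, 0.3791]
tcp_rot: [0.0, 1.0, -0.0, 0.001]
force: [0.6, 0.8, 0.4]
grip_width: 0.0853
gripper_force: 0.0
[ 0.60727087 -0.2227641   0.37907594]
```

View pics/s5.png

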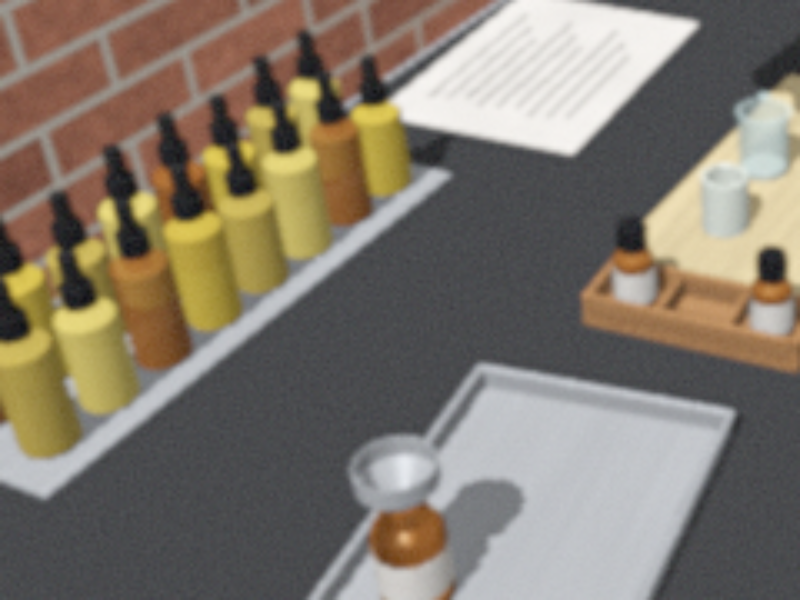

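The funnel is seated upright in the bottle at crop (398,475). The cup still stands at (725,200) and the beaker at (765,135).

```bash
python3 -m handwheel '[[[0,-7,40,0,0,0,-0.65],[0,0,50,0,0,0,-0.65],[0,0,50,0,0,0,-0.65],[0,0,30,0,0,0,-0.65],[0,0,16,0,0,0,-0.65],[0,0,0,0,0,0,-0.65],[0,0,0,0,0,0,-0.65]]]' 30
python3 -m handwheel '[[[0,0,0,0,0,0,1],[0,0,0,0,0,0,1],[0,0,0,0,0,0,1],[0,0,0,0,0,0,1],[0,0,0,0,0,0,1]]]' 30
```

```text
time: 20.42
position: [0.6083, -0.2278, 0.194]
tcp_rot: [-0.0, 1.0, -0.0, 0.002]
force: [0.1, 0.1, -0.4]
grip_width: 0.0701
gripper_force: 0.0
time: 21.05
position: [0.6081, -0.2279, 0.194]
tcp_rot: [-0.0, 1.0, -0.0, 0.001]
force: [-0.6, 1.2, 6.7]
grip_width: 0.0456
gripper_force: 31.2
```

```bash
python3 -m handwheel '[[[0,0,-20,0,0,0,1],[0,0,-50,0,0,0,1],[0,0,-50,0,0,0,1],[0,30,-30,0,0,0,1],[0,50,0,0,0,0,1],[0,55,0,0,0,0,1],[0,55,0,0,0,0,1],[0,55,0,0,0,0,1]]]'
python3 -m handwheel '[[[0,55,0,0,0,0,1],[0,55,0,0,0,0,1],[5,40,0,0,0,0,1],[0,19.5,20,0,0,0,1],[0,0,50,0,0,0,1],[0,0,40,0,0,0,1],[0,0,28,0,0,0,1],[0,0,0,0,0,0,1]]]'
python3 -m handwheel '[[[0,0,5,0,0,0,1],[0,0,4,0,0,0,1],[0,0,2,0,0,0,1],[0,0,0,0,0,0,1]]]'
```

```text
time: 22.05
position: [0.6071, 0.0188, 0.3421]
tcp_rot: [0.0, 1.0, 0.0, -0.0]
force: [1.4, -0.3, -1.1]
grip_width: 0.0456
gripper_force: 31.0
time: 23.05
position: [0.6015, 0.1854, 0.2005]
tcp_rot: [0.001, 1.0, -0.002, -0.004]
force: [0.4, -0.4, -0.8]
grip_width: 0.0454
gripper_force: 31.0
time: 23.55
position: [0.6026, 0.1868, 0.1936]
tcp_rot: [0.0, 1.0, 0.0, 0.0]
force: [-1.0, 0.3, -0.5]
grip_width: 0.0455
gripper_force: 31.0
```

```bash
python3 -m handwheel '[[[0,0,2,0,0,0,1],[0,0,1,0,0,0,1],[0,0,1,0,0,0,1],[0,0,0,0,0,0,1]]]'
python3 -m handwheel '[[[0,0,1,0,0,0,1],[0,0,0,0,0,0,1],[0,0,0,0,0,0,1]]]'
```

```text
time: 24.05
position: [0.6026, 0.1867, 0.1891]
tcp_rot: [0.0, 1.0, -0.0, -0.0]
force: [-0.3, -0.3, 0.0]
grip_width: 0.0458
gripper_force: 31.1
time: 24.42
position: [0.6026, 0.1868, 0.189]
tcp_rot: [-0.0, 1.0, 0.0, 0.0]
force: [-2.8, -0.2, 5.8]
grip_width: 0.0458
gripper_force: 31.4
```

```bash
python3 -m handwheel '[[[0,0,1,0,0,0,1],[0,0,0,0,0,0,1],[0,0,0,0,0,0,1]]]'
```

```text
time: 24.8
position: [0.6026, 0.1868, 0.189]
tcp_rot: [-0.0, 1.0, -0.0, 0.0]
force: [-3.8, -1.8, 8.8]
grip_width: 0.0459
gripper_force: 31.8
```

```bash
python3 -m handwheel '[[[0,0,-1.5,0,0,0,-0.53],[0,0,0,0,0,0,-0.53],[0,0,0,0,0,0,-0.53],[0,0,-12,0,0,0,-0.53],[0,0,-50,0,0,0,-0.53],[0,0,-60,0,0,0,-0.53],[20,-40,-30,0,0,0,-0.53],[20,-50,0,0,0,0,-0.53]]]'
python3 -m handwheel '[[[20,-50,0,0,0,0,-0.53],[20,-50,0,0,0,0,-0.53],[20,-50,0,0,0,0,-0.53],[15,-50,0,0,0,0,-0.53],[11,-30,0,0,0,0,-0.53],[0,0,0,0,0,0,-0.53],[0,0,0,0,0,0,-0.53]]]'
python3 - <<'E'
from h import *
s=telemetry.get_state(); im=eyes.read_camera("wrist"); np.savez("w5.npz",position=s["position"],tcp_rot=s["tcp_rot"]); print(s["position"],s["joints"])
t=eyes.read_camera("top"); print(eyes.read_camera("side").shape)
w=cv2.resize(im[60:400],(800,425)); b=cv2.resize(t[110:230,150:340],(277,175),interpolation=cv2.INTER_CUBIC)
c=np.zeros((600,800,3),np.uint8); c[:425]=w; c[425:,:277]=b; cv2.imwrite("pics/w5.png",c[:,:,::-1])
E
```

```text
time: 25.8
position: [0.5628, 0.0966, 0.3449]
tcp_rot: [-0.001, 1.0, 0.001, 0.004]
force: [0.4, -0.8, -0.6]
grip_width: 0.0653
gripper_force: 0.0
time: 26.68
position: [0.4767, -0.1331, 0.3413]
tcp_rot: [0.0, 1.0, 0.0, 0.001]
force: [-0.4, 0.5, -0.2]
grip_width: 0.0653
gripper_force: 0.0
[ 0.47674673 -0.13305915  0.34127487] [ 5.65820949e-02  2.24081459e-01 -3.98048136e-01  7.08547470e-05
 -9.47425640e-01 -1.62763582e+00]
(400, 640, 3)
```

View pics/w5.png

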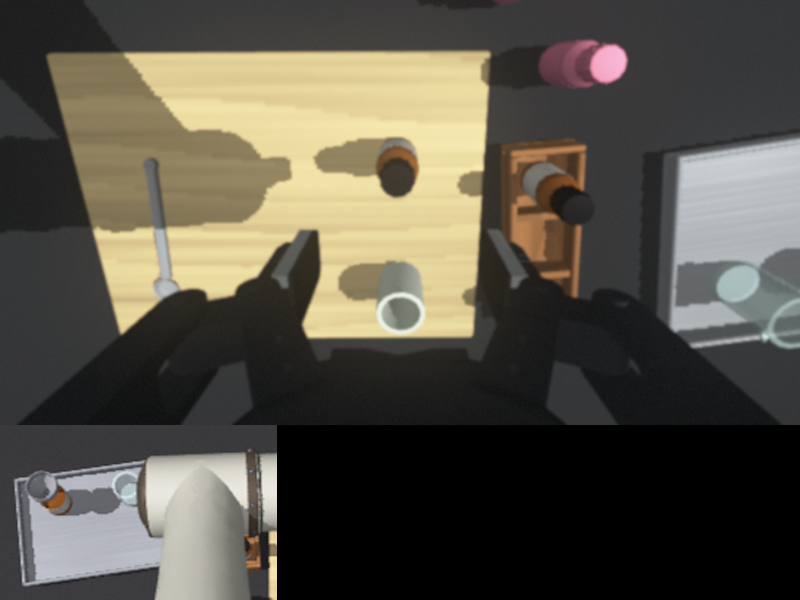

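The vial cap is at about (318,202) in the full image, centred between the pads. The beaker (base about (590,286)) and the bottle with funnel both stand on the tray.

```bash
python3 - <<'E'
from h import *
w=cam("wrist",np.load("w5.npz")); f=lambda x,y:(x/1.25,y/1.25+60)
print(onz(w,f(398,178),.084),onz(w,f(738,283),.003),onz(w,f(151,162),.012), onz(w,f(503,147),.028),onz(w,f(586,144),.028),onz(w,f(512,272),.025),onz(w,f(572,268),.025))
E
```

```text
[ 0.47536306 -0.13278647  0.084     ] [0.60499649 0.19251008 0.003     ] [ 0.48366782 -0.34068342  0.012     ] [ 0.46699323 -0.05052234  0.028     ] [0.46452087 0.01426681 0.028     ] [ 0.57999502 -0.03251758  0.025     ] [0.57593336 0.01977553 0.025     ]
```

```bash
python3 -m handwheel '[[[1,0,40,0,0,0,-0.2],[0,0,40,0,0,0,-0.2],[0,0,30,0,0,0,-0.2],[0,0,15,0,0,0,-0.2],[0,0,8,0,0,0,-0.2],[0,0,0,0,0,0,-0.2],[0,0,0,0,0,0,-0.2]]]' 30
python3 -m handwheel '[[[0,0,0,0,0,0,1],[0,0,0,0,0,0,1],[0,0,0,0,0,0,1],[0,0,0,0,0,0,1],[0,0,0,0,0,0,1]]]' 30
```

```text
time: 27.7
position: [0.476, -0.1331, 0.2084]
tcp_rot: [-0.0, 1.0, -0.0, 0.001]
force: [-0.0, 0.4, -0.3]
grip_width: 0.0514
gripper_force: 0.0
time: 28.32
position: [0.4759, -0.1333, 0.2085]
tcp_rot: [-0.0, 1.0, -0.0, 0.001]
force: [0.2, -0.5, 5.5]
grip_width: 0.031
gripper_force: 29.7
```

```bash
python3 -m handwheel '[[[0,0,-20,0,0,0,1],[0,0,-40,0,0,0,1],[0,0,-50,0,0,0,1],[-36,31,-30,0,0,0,1],[-36,31,0,0,0,0,1],[-36,31,0,0,0,0,1],[-36,31,0,0,0,0,1],[0,0,0,0,0,0,1]]]'
python3 -m handwheel '[[[0,0,0,0,0,0,1]]]'
python3 - <<'E'
from h import *
s=telemetry.get_state(); im=eyes.read_camera("wrist"); np.savez("w6.npz",position=s["position"],tcp_rot=s["tcp_rot"]); print(s["position"])
cv2.imwrite("pics/w6.png",cv2.resize(im[0:300,120:520],(800,600))[:,:,::-1])
E
```

```text
time: 29.32
position: [0.6212, -0.0072, 0.3462]
tcp_rot: [-0.001, 1.0, 0.0, -0.0]
force: [0.3, -0.1, -0.6]
grip_width: 0.0309
gripper_force: 30.1
time: 29.45
position: [0.619, -0.0094, 0.3467]
tcp_rot: [0.0, 1.0, -0.0, -0.001]
force: [-0.6, -0.2, -0.6]
grip_width: 0.0306
gripper_force: 30.1
[ 0.6190416  -0.0093924   0.34671591]
```

View pics/w6.png

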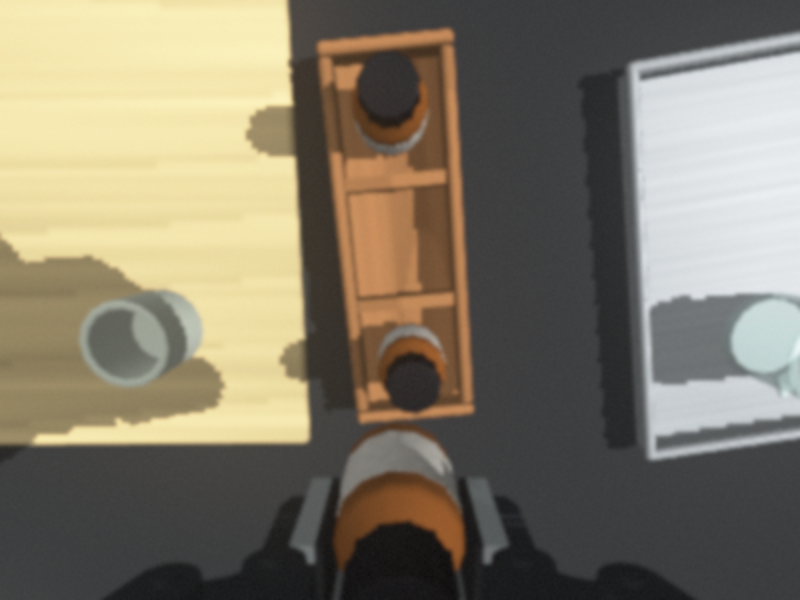

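The whole rack is in view: outer corners at crop (319,43), (453,30), (473,408), (360,420), partitions at y≈180 and y≈298, and the middle compartment empty.

```bash
python3 - <<'E'
from h import *
w=cam("wrist",np.load("w6.npz")); f=lambda x,y:(x/2+120,y/2)
C=np.array([onz(w,f(*p),.028) for p in [(319,43),(453,30),(473,408),(360,420)]]); print(C.round(4),C.mean(0))
D=np.array([onz(w,f(*p),.025) for p in [(348,183),(446,175),(357,300),(454,296)]]); print(D.round(4),D.mean(0))
print("capnear",onz(w,f(388,88),.082),"capfar",onz(w,f(413,383),.082))
T=np.array([onz(w,f(*p),.021) for p in [(628,65),(650,460)]]); print(T)
print("beaker base",onz(w,f(772,335),.003),"cup rim",onz(w,f(127,340),.058))
E
```

```text
[[ 0.4713 -0.0432  0.028 ]
 [ 0.4663  0.0149  0.028 ]
 [ 0.637   0.0298  0.028 ]
 [ 0.6436 -0.0284  0.028 ]] [ 0.55454188 -0.00673184  0.028     ]
[[ 0.5282 -0.0322  0.025 ]
 [ 0.5247  0.0135  0.025 ]
 [ 0.5824 -0.029   0.025 ]
 [ 0.5804  0.0187  0.025 ]] [ 0.55390142 -0.0072412   0.025     ]
capnear [ 0.49992875 -0.01236366  0.082     ] capfar [ 0.60958032 -0.00250328  0.082     ]
[[0.4780746  0.09429662 0.021     ]
 [0.66846316 0.12735555 0.021     ]]
beaker base [0.60344558 0.19243065 0.003     ] cup rim [ 0.59624507 -0.12943045  0.058     ]
```

```bash
python3 -m handwheel '[[[35,0.3,0,0,0,0,1],[30,0.2,0,0,0,0,1],[0,0,0,0,0,0,1],[0,0,40,0,0,0,1],[0,0,40,0,0,0,1],[0,0,30,0,0,0,1],[0,0,12,0,0,0,1],[0,0,0,0,0,0,1]]]'
python3 -m handwheel '[[[0,0,6,0,0,0,1],[0,0,5,0,0,0,1],[0,0,3,0,0,0,1],[0,0,2,0,0,0,1],[0,0,0,0,0,0,1]]]'
```

```text
time: 30.5
position: [0.5548, -0.0091, 0.2256]
tcp_rot: [0.0, 1.0, -0.0, -0.0]
force: [0.1, -0.1, 0.4]
grip_width: 0.0312
gripper_force: 30.1
time: 31.12
position: [0.5546, -0.0088, 0.2096]
tcp_rot: [0.0, 1.0, -0.0, -0.0]
force: [0.3, -0.6, 0.1]
grip_width: 0.0309
gripper_force: 30.1
```

```bash
python3 -m handwheel '[[[0,0,1,0,0,0,1],[0,0,1,0,0,0,1],[0,0,1,0,0,0,1],[0,0,0,0,0,0,1]]]'
python3 -m handwheel '[[[0,0,1,0,0,0,1],[0,0,0.5,0,0,0,1],[0,0,0,0,0,0,1]]]'
```

```text
time: 31.62
position: [0.5546, -0.0088, 0.2067]
tcp_rot: [0.0, 1.0, -0.0, -0.0]
force: [0.1, 0.5, -0.8]
grip_width: 0.031
gripper_force: 30.1
time: 32.0
position: [0.5547, -0.0088, 0.2066]
tcp_rot: [-0.0, 1.0, -0.0, 0.0]
force: [-2.2, -0.1, 7.9]
grip_width: 0.0306
gripper_force: 30.9
```

```bash
python3 -m handwheel '[[[0,0,-1.5,0,0,0,-0.25],[0,0,0,0,0,0,-0.25],[0,0,0,0,0,0,-0.25],[0,0,-12,0,0,0,-0.25],[0,0,-50,0,0,0,-0.25],[0,0,-60,0,0,0,-0.25],[0,-45,-10,0,0,0,0.2],[0,-55,0,0,0,0,0.2]]]'
python3 -m handwheel '[[[0,-55,0,0,0,0,0.2],[0,-55,0,0,0,0,0.2],[0,-55,0,0,0,0,0.2],[0,-45,0,0,0,0,0.2],[2.7,-29,0,0,0,0.07,0.2],[0,0,40,0,0,0,0.2],[0,0,0,0,0,0,0.2],[0,0,0,0,0,0,0.2]]]' 40
python3 - <<'E'
from h import *
s=telemetry.get_state(); im=eyes.read_camera("wrist"); np.savez("w7.npz",position=s["position"],tcp_rot=s["tcp_rot"]); print(s["position"])
t=eyes.read_camera("side"); c=np.zeros((600,800,3),np.uint8); c[:400,:640]=im; c[400:,:267]=cv2.resize(t[160:250,210:330],(267,200)); 
c[400:,300:700]=cv2.resize(t[220:320,150:350],(400,200)); cv2.imwrite("pics/w7.png",c[:,:,::-1])
E
```

```text
time: 33.0
position: [0.5548, -0.1091, 0.3417]
tcp_rot: [-0.001, 1.0, 0.0, 0.003]
force: [0.6, -0.3, -0.3]
grip_width: 0.0342
gripper_force: 0.0
time: 34.0
position: [0.5523, -0.3477, 0.3002]
tcp_rot: [0.035, 0.999, -0.001, 0.001]
force: [0.6, 0.3, 0.8]
grip_width: 0.0343
gripper_force: 0.0
[ 0.55229484 -0.34768974  0.30021877]
```

View pics/w7.png

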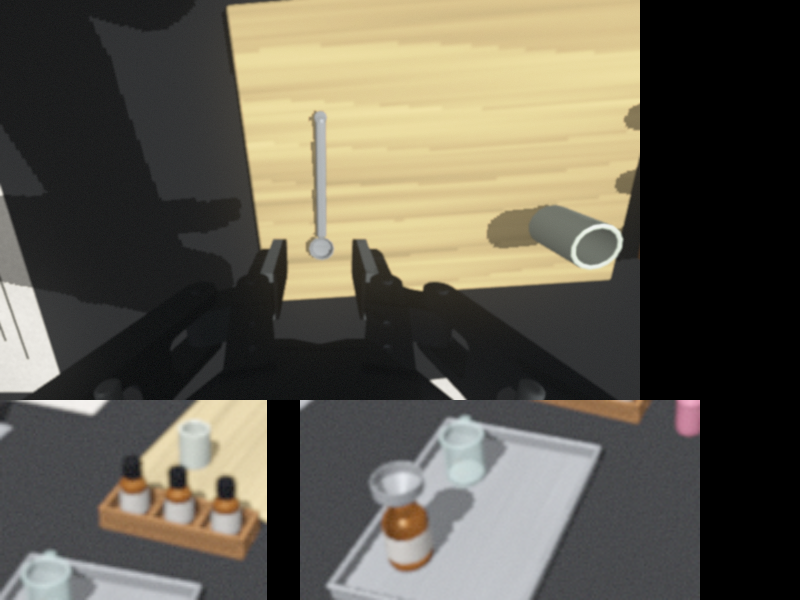

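The vial stands upright in the rack's middle compartment, and the bottle, funnel and beaker stand on the tray. The spoon lies centred between the fingers, from (320,112) to (320,258).

```bash
python3 - <<'E'
from h import *
w=cam("wrist",np.load("w7.npz"))
a=onz(w,(320,112),.012);b=onz(w,(320,259),.012); print(a,b,np.linalg.norm(a-b),(a+b)/2)
E
```

```text
[ 0.48119429 -0.3415441   0.012     ] [ 0.6179864  -0.35073074  0.012     ] 0.1371002420421637 [ 0.54959035 -0.34613742  0.012     ]
```

```bash
python3 -m handwheel '[[[0,0,40,0,0,0,0.2],[0,0,40,0,0,0,0.2],[0,0,22,0,0,0,0.2],[0,0,8,0,0,0,0.2],[0,0,4,0,0,0,0.2],[0,0,2,0,0,0,0.2],[0,0,0,0,0,0,0.2]]]' 40
python3 -m handwheel '[[[0,0,0,0,0,0,1],[0,0,0,0,0,0,1],[0,0,0,0,0,0,1],[0,0,0,0,0,0,1],[0,0,0,0,0,0,1]]]' 40
```

```text
time: 34.98
position: [0.5521, -0.3478, 0.1836]
tcp_rot: [0.035, 0.999, -0.0, 0.001]
force: [0.1, -0.8, 0.1]
grip_width: 0.0341
gripper_force: 0.0
time: 35.6
position: [0.552, -0.3479, 0.1834]
tcp_rot: [0.035, 0.999, -0.0, 0.0]
force: [-0.2, 0.9, 5.2]
grip_width: 0.0067
gripper_force: 39.8
```

```bash
python3 -m handwheel '[[[0,0,-15,0,0,0,1],[0,0,-40,0,0,0,1],[0,0,-40,0,0,0,1],[0,0,-30,0,0,-0.1,1],[0,0,0,0,0,-0.17,1],[0,0,0,0,0,-0.17,1],[0,0,0,0,0,-0.17,1],[0,0,0,0,0,-0.17,1]]]'
python3 -m handwheel '[[[0,0,0,0,0,-0.17,1],[0,0,0,0,0,-0.17,1],[0,0,0,0,0,-0.17,1],[0,0,0,0,0,-0.17,1],[0,0,0,0,0,-0.17,1],[0,0,0,0,0,-0.17,1],[0,0,0,0,0,0,1],[0,0,0,0,0,0,1]]]'
python3 - <<'E'
from h import *
s=telemetry.get_state(); im=eyes.read_camera("wrist"); R=Ro.from_quat(s["tcp_rot"]).as_matrix(); p=s["position"]
print(p,s["joints"].round(2),"yaw",np.arctan2(-R[1,0],-R[0,0]))
print("to spot, tool mm:",(R.T@(np.array([.5036,.2373,p[2]])-p)*1000).round(1))
cv2.imwrite("pics/w8.png",im[:,:,::-1])
E
```

```text
time: 36.6
position: [0.5516, -0.3477, 0.3079]
tcp_rot: [-0.35, 0.937, 0.0, 0.0]
force: [0.6, -0.1, 0.1]
grip_width: 0.0074
gripper_force: 39.1
time: 37.6
position: [0.5517, -0.3477, 0.3078]
tcp_rot: [0.76, -0.65, -0.0, -0.0]
force: [-0.7, 0.1, 0.7]
grip_width: 0.0071
gripper_force: 39.1
[ 0.55169465 -0.34774072  0.30779596] [-0.31  0.51 -0.05 -0.   -1.02  0.47] yaw 1.7273081006211053
to spot, tool mm: [-5.854e+02 -4.370e+01  1.000e-01]
```

View pics/w8.png

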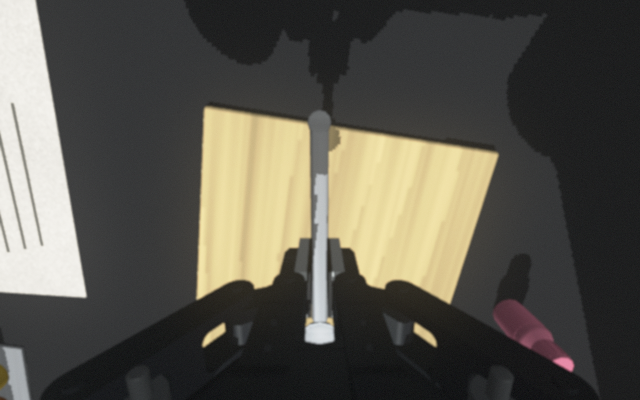

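```bash
python3 -m handwheel '[[[-40,-4,0,0,0,0,1],[-54,-4,0,0,0,0,1],[-54,-4,0,0,0,0,1],[-54,-4,0,0,0,0,1],[-54,-4,0,0,0,0,1],[-54,-4,0,0,0,0,1],[-54,-4,0,0,0,0,1],[-54,-4,0,0,0,0,1]]]'
python3 -m handwheel '[[[-54,-4,0,0,0,0,1],[-54,-4,0,0,0,0,1],[-40,-3,0,0,0,0,1],[-20,-1,0,0,0,0,1],[0,0,0,0,0,0,1],[0,0,0,0,0,0,1]]]'
python3 - <<'E'
from h import *
s=telemetry.get_state(); R=Ro.from_quat(s["tcp_rot"]).as_matrix(); p=s["position"]
print(p,s["grip_width"],"yaw",np.arctan2(-R[1,0],-R[0,0]))
print("to spot, tool mm:",(R.T@(np.array([.5036,.2395,p[2]])-p)*1000).round(1))
E
```

```text
time: 38.65
position: [0.5169, 0.0718, 0.3081]
tcp_rot: [0.761, -0.649, 0.0, -0.0]
force: [1.2, -0.1, 0.1]
grip_width: 0.0068
gripper_force: 39.1
time: 39.4
position: [0.5024, 0.2368, 0.3076]
tcp_rot: [0.761, -0.649, -0.0, 0.0]
force: [-0.4, -0.1, -0.2]
grip_width: 0.0069
gripper_force: 39.1
[0.50241273 0.23682482 0.30760543] 0.006872116865183012 yaw 1.7284643326973679
to spot, tool mm: [-2.5 -1.6 -0. ]
```

Descend about 110 mm to z≈0.2, then ease it down.

```bash
python3 -m handwheel '[[[-2.5,-1.6,30,0,0,0,1],[0,0,40,0,0,0,1],[0,0,30,0,0,0,1],[0,0,8,0,0,0,1],[0,0,4,0,0,0,1],[0,0,4,0,0,0,1],[0,0,0,0,0,0,1]]]'
python3 -m handwheel '[[[0,0,3,0,0,0,1],[0,0,3,0,0,0,1],[0,0,2,0,0,0,1],[0,0,2,0,0,0,1],[0,0,0,0,0,0,1]]]'
```

```text
time: 40.28
position: [0.5038, 0.2406, 0.1924]
tcp_rot: [0.761, -0.649, 0.0, -0.001]
force: [-0.8, 0.2, -0.8]
grip_width: 0.0071
gripper_force: 39.1
time: 40.9
position: [0.5036, 0.2405, 0.1815]
tcp_rot: [0.761, -0.649, -0.0, 0.0]
force: [-0.8, 0.3, -0.4]
grip_width: 0.0069
gripper_force: 39.1
```

```bash
python3 -m handwheel '[[[0,0,1,0,0,0,1],[0,0,1,0,0,0,1],[0,0,0.7,0,0,0,1],[0,0,0,0,0,0,1]]]'
python3 -m handwheel '[[[0,0,0.7,0,0,0,1],[0,0,0,0,0,0,1]]]'
```

```text
time: 41.4
position: [0.5036, 0.2405, 0.1789]
tcp_rot: [0.761, -0.649, -0.0, 0.0]
force: [0.2, -0.3, -0.5]
grip_width: 0.0069
gripper_force: 39.1
time: 41.65
position: [0.5037, 0.2406, 0.1784]
tcp_rot: [0.761, -0.649, 0.0, -0.0]
force: [0.7, -0.0, 0.1]
grip_width: 0.0072
gripper_force: 39.2
```

```bash
python3 -m handwheel '[[[0,0,0,0,0,0,0.5],[0,0,0,0,0,0,0.4],[0,0,0,0,0,0,0.3],[0,0,0,0,0,0,0.3],[0,0,-20,0,0,0,0.3],[0,0,-50,0,0,0,0.3],[0,0,-60,0,0,0,0.3],[0,0,-50,0,0,0,0.3]]]'
python3 -m handwheel '[[[60,0,-20,0,0,0,0.3],[60,0,0,0,0,0,0.3],[60,0,0,0,0,0,0.3],[60,0,0,0,0,0,0.3],[60,0,0,0,0,0,0.3],[60,0,0,0,0,0,0.3],[0,0,0,0,0,0,0.3],[0,0,0,0,0,0,0.3]]]'
python3 - <<'E'
from h import *
t=eyes.read_camera("top"); s=eyes.read_camera("side")
c=np.zeros((600,800,3),np.uint8); c[:360,:]=cv2.resize(t[120:228,150:390],(800,360),interpolation=cv2.INTER_CUBIC)
c[360:]=cv2.resize(s[160:310,80:413],(800,360))[:240]; cv2.imwrite("pics/f.png",c[:,:,::-1])
T=cam("top"); print({n:((proj(T,p)-[150,120])*3.333).round(0) for n,p in dict(bot=(.5819,.3168,.003),funnel=(.5819,.3168,.111),beaker=(.6029,.1866,.003),spoon=(.5036,.2373,.006)).items()})
E
```

```text
time: 42.65
position: [0.5035, 0.2404, 0.3608]
tcp_rot: [0.761, -0.649, 0.0, -0.001]
force: [0.4, 0.3, -0.1]
grip_width: 0.0298
gripper_force: 0.0
time: 43.65
position: [0.5603, -0.1144, 0.3778]
tcp_rot: [0.761, -0.649, -0.0, 0.0]
force: [0.5, -0.4, -0.9]
grip_width: 0.0296
gripper_force: 0.0
{'bot': array([135., 148.]), 'funnel': array([ 92., 107.]), 'beaker': array([301., 124.]), 'spoon': array([229., 246.])}
```

View pics/f.png

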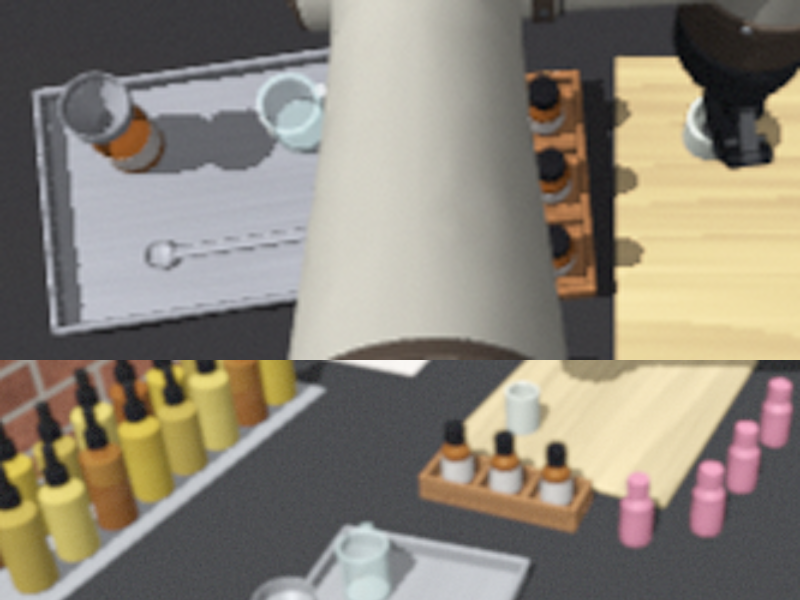

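The final view shows everything at its predicted place. The bottle with its funnel is back left (base about (138,152)) and the beaker back right (about (303,126)). The spoon is parallel in the front half, centred near (238,245). Three vials stand in the rack and the cup is untouched.

```bash
python3 -c "
from workcell import arm
print(arm.close_job())"
```

```text
the job is handed in; nothing more can be done
None
```

The job is handed in at about 44 s on the robot clock, but hand-in returned no verdict; in the last pictures the bottle with its funnel, the beaker, the spoon and the capped bottle were all in place, and the cup and the other two bottles looked unmoved.

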